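Set a sign holder and its chocolate slab back into the display row

TASK

In the front row of the chocolate case one sign holder and its marble slab have slid back out of line. With the fingertips, push the sign holder along the deck until its front lies flat against the front rail, midway between the two neighbouring places, and push the marble slab up behind it until its front edge lies flat against the back of the sign holder, with the slab also centred in the place. Only push them, never pick up, lift or tip them; do not touch the chocolates, which must stay standing where they are on the slab, and leave the neighbouring slabs and signs, the tongs, the dish and the gift box where they are.

Things in the scene. Friction and masses are not known exactly. Their poses are not given: they have to be found in the camera images.
- front_rail: Front rail, fixed: straight aluminium bar at the far (customer) side of the deck, 1.15 m long (y), 28 mm high plus a clear strip to 40 mm. Origin on its inner face (towards the robot), at deck level, midway between the two neighbours: the middle of the place to be set. x points level away from the robot, square to the rail; deck on the -x side. Up to 0.06 rad askew to the robot.
- slab: The out-of-line marble slab 120 (x) by 150 (y) by 15 mm thick, loose, 0.6 to 0.9 kg, sliding with dry friction; three loose bonbons stand near its middle. Origin: centre of the underside. x is the 120 mm depth and points roughly to the rail: front edge at x = +60 mm, back edge at -60 mm. It starts nearest to the robot, at least 60 mm clear at its back and sides.
- sign: The out-of-line sign holder, loose, 55 to 100 g: walnut block 42 (x) by 110 (y) by 16 mm high with upright sides, and a thin clear plate with a blank card rising from it, leaning back to -x; 54 mm high, nothing overhangs. Origin: centre of the underside; x points roughly to the rail. It starts between slab and rail, at least 35 mm clear of the slab and 50 mm at its ends.
- bonbon1: A dark moulded bonbon, dome 32 mm across and 24 mm high, 14 g, standing loose on the slab at about x = -5, y = -32 mm of the slab's frame. Origin: centre of its underside (15 mm above the deck).
- bonbon2: A dark moulded bonbon, dome 32 mm across and 24 mm high, 14 g, standing loose on the slab at about x = -5, y = 32 mm of the slab's frame. Origin: centre of its underside (15 mm above the deck).
- bonbon3: A dark moulded bonbon, dome 32 mm across and 24 mm high, 14 g, standing loose on the slab at about x = 30, y = 0 mm of the slab's frame. Origin: centre of its underside (15 mm above the deck).
- slab_left: Neighbouring marble slab 120 (x) by 150 (y) by 15 mm thick on the +y side, already in its right place in the row, loose, with four bonbons stacked in a pyramid fixed on it, 61 mm high in all; its centre is 230 mm from the middle of the place. Origin: centre of its underside. Leave it alone.
- sign_left: Neighbouring sign holder on the +y side, like the one to be moved, loose, already flat against the rail in front of its own slab. Origin: centre of the underside. Leave it alone.
- slab_right: Neighbouring marble slab 120 (x) by 150 (y) by 15 mm thick on the -y side, already in its right place in the row, loose, with four fudge squares stacked in a pyramid fixed on it, 61 mm high in all; its centre is 230 mm from the middle of the place. Origin: centre of its underside. Leave it alone.
- sign_right: Neighbouring sign holder on the -y side, like the one to be moved, loose, already flat against the rail in front of its own slab. Origin: centre of the underside. Leave it alone.
- tongs: Steel serving tongs lying flat on the deck, 150 mm long (x), 36 mm wide, 8 mm high, loose. Origin at the middle, at deck level. Leave them alone.
- dish: Small white bowl, 84 mm across, 32 mm high, loose. Origin: centre of its underside. Leave it alone.
- giftbox: Small closed gift box with a dark lid, 89 by 89 by 36 mm, loose. Origin: centre of its underside. Leave it alone.

How it is judged (in metres and radians):
At the end, for the whole second after the job is handed in: Sign within 4 mm of the rail; slab within 5 mm of the sign's back; both flat, within 14 mm of the middle of the place (and of each other), square to the rail within 0.06 rad; bonbons upright within 13 mm of their spots on the slab; all at rest; no bystander moved over 10 mm (x of sign in the frame of front_rail above -0.025 m and y of sign in the frame of front_rail between -0.014 and 0.014 m and angle between the x axis of each of sign, slab and the x axis of front_rail, either way round below 0.06 rad and angle between sign's own z axis and vertical below 0.06 rad and height (world z) of each of sign, slab below 0.004 m and x of slab in the frame of sign between -0.086 and -0.07 m and y of slab in the frame of front_rail between -0.014 and 0.014 m and y of slab in the frame of sign between -0.014 and 0.014 m and angle between slab's own z axis and vertical below 0.04 rad and linear speed of each of slab, sign below 0.01 m/s and x of bonbon1 in the frame of slab between -0.018 and 0.008 m and y of bonbon1 in the frame of slab between -0.045 and -0.019 m and angle between each of bonbon1, bonbon2, bonbon3's own z axis and vertical below 0.15 rad and height (world z) of bonbon1 between 0.01 and 0.02 m and x of bonbon2 in the frame of slab between -0.018 and 0.008 m and y of bonbon2 in the frame of slab between 0.019 and 0.045 m and height (world z) of bonbon2 between 0.01 and 0.02 m and x of bonbon3 in the frame of slab between 0.017 and 0.043 m and y of bonbon3 in the frame of slab between -0.013 and 0.013 m and height (world z) of bonbon3 between 0.01 and 0.02 m and distance of each of slab_left, slab_right, sign_left, sign_right, tongs, dish, giftbox from where it was at the start of the episode below 0.01 m); the robot touches nothing.
It fails at once if the marble slab is lifted or tipped off the deck (height (world z) of slab above 0.007 m or angle between slab's own z axis and vertical above 0.1 rad).
It fails at once if the sign holder is lifted, carried or knocked over (height (world z) of sign above 0.01 m or angle between sign's own z axis and vertical above 0.3 rad).
It fails at once if a chocolate on the slab is touched by the robot (contact force between any of the fingers, the arm and bonbon1 above 0.3 N or contact force between any of the fingers, the arm and bonbon2 above 0.3 N or contact force between any of the fingers, the arm and bonbon3 above 0.3 N).
It fails at once if a chocolate falls over or off the slab (angle between any of bonbon1, bonbon2, bonbon3's own z axis and vertical above 0.5 rad or height (world z) of any of bonbon1, bonbon2, bonbon3 below 0.008 m).
It fails at once if a neighbouring slab or sign, the tongs, the dish or the gift box is moved by more than 1 cm (distance of any of slab_left, slab_right, sign_left, sign_right, tongs, dish, giftbox from where it was at the start of the episode above 0.01 m).
It also fails if it takes over 67 s, if anything falls off the work surface, if the arm or the gripper's body presses on something with over 40 N, if the wrist force passes 120 N, or if a joint passes its speed limit or range.

ROBOT

A 6-joint arm with a two-finger parallel gripper is mounted at the origin on the work surface. World frame = base frame: x ahead of the robot, y to its left, z up, the work surface at z = 0. Lengths are in m, angles in degrees, forces in N, time in s.
With the tool pointing down it reaches from about 0.3 to 0.75 m from the base axis. Payload 8.5 kg.
Tool frame: the origin (TCP) lies midway between the tips of the shut fingers; the grasp point (between the pads) lies 19 mm behind it; z points along the fingers, y is the line along which they close (so a half turn about z gives the same grasp; the last joint's range is limited). The gripper opens to 85 mm and grips with 20 to 120 N. Pads are 22 mm wide; open, the fingers measure 114 mm over their backs; the gripper's body (76 mm by 85 mm) begins 54 mm behind the grasp point. The pads swing forward as they close: fully open they stand 13 mm farther back than shut.
Start: joints at [-85.445, 21.807, 74.336, -0, 83.858, -12.336], TCP at [0.16, -0.526, 0.231] pointing down, gripper open.
Joint ranges: [-178.18, 178.18], [-50.72, 133.34], [12.68, 142.11], [-81.47, 261.47], [9.98, 163.14], [-165.26, 165.26]. Speed limits (degrees/s): [136.94, 136.94, 180, 180, 180, 180].

INTERFACE

Orientations are given as a 3x3 rotation matrix whose columns are the frame's x, y, z axes.
In Python, from rig import env gives the robot as it stands. The module is installed in compiled form; this text tells all that it offers.
- The arm moves only by the tool jog_arm, never from a script. Its argument "targets" is a list of rows, each a list of 6 numbers: the shift along the tool's x, y, z in cm, then the turn, a rotation vector about the tool's x, y, z in degrees. A call has 1 to 8 rows; each row is the pose to reach, as a shift and turn from the pose commanded when the call began, along the tool's axes at that moment; what a row does not reach only later rows make up. A row lasts 1/12 s, in which the tool goes at most 41.7 mm and 7.16 degrees, less where a joint would pass 70% of its speed; a pose out of reach is approached as far as the arm can. A call with a gripper value outside its range is refused whole. "hand" is the opening, from 0 (shut) to 1 (fully open), set as the call begins (left out, the last holds). The fingers move at their own pace and stop on an object; "newtons" is the grip in N (left out, the last holds). Time passes only in rows, so rows that repeat a pose let the fingers close. It gives the time, the measured TCP pose, the force, the opening and the grip force at its end, in the units of the state.
- env.observe(): the state, without advancing time (a new reading comes with each control period).
- env.get_image(name): name is "scene" or "side" or "wrist"; returns a dict with "frame" (400x640x3 uint8, red, green, blue), "depth" (400x640 float32, m along the optical axis (not along the pixel's ray), 0 where there is no reading), "fovy" (degrees; the focal length in pixels is half the picture's height over the tangent of half this angle, whatever the lens; pixels are square), "cx", "cy" (the principal point, pixels), "cam_to_world" (4x4, takes a point from camera to world coordinates). Camera axes: x right, y down, z forward; pixel columns grow to the right and rows downward; lengths in m; the calibration is good to about 2 mm. The wrist camera is an equidistant fisheye: a pixel r from the principal point sees the ray r / f radians off the axis. A picture is of the moment at which its call begins.
- env.close_job(): hands the job in; it is judged then, once.
Trained networks look in the newest picture that a camera, given by its name, has taken for a name from the list of things; names that differ only in an ending like _2 or _b are one class to them, and where a whole thing is asked for, a point or a joint stands for the part that bears it (a point fixed in the world has none). Each returns a list of dicts, best first, with "score" (0 to 1); they miss things now and then, are a little off and sometimes report something else, mostly with a low value. They report only what shows in the picture. A call takes as long as a camera call.
- env.regions_of(camera, target): "pixels" (400x640 bool, what is visible of it) and "point" ([row, column] in pixels, amid what is visible of it).
The state is a dict: "time_s": time; "q": joint angles; "qvel": joint speeds; "joint_efforts": joint torques, N m; "position": TCP position; "tool_rot": TCP orientation; "ft_force": force on the tool from outside, world axes, zero at the start; "wrist_torque": the same for the moment, N m; "grip_width": finger opening in m; "gripper_force": force on a finger pad.
Only numpy, scipy, OpenCV 4.12 (cv2) and the standard library are available. Lean on these libraries where they do the work, as an engineer would, in place of code of your own. Each camera call takes 0.05 s, during which the arm holds its last target. There are 200 camera calls.

## Working session

There is one attempt and no reset: what is moved stays moved. The work goes in short steps, Python scripts to look and compute and a tool call to move; the robot and the scene stay as the last step left them, time stands still between calls to the robot, and variables do not carry over. Pictures are saved under pics/ and viewed, at most 10 in all, crops included, and the job is handed in when it is done.

Besides the shell and the picture viewer there is one more tool, called after ">>>" as name(argument=value, ...), one argument or row to a line, values as JSON. jog_arm: Moves the arm, as the interface text tells. Its arguments: {"type":"object","properties":{"targets":{"type":"array","items":{"type":"array","items":{"type":"number"}}},"hand":{"type":"number"},"newtons":{"type":"number"}},"required":["targets"]}

```bash
mkdir -p pics; cat > h.py <<'E'
import numpy as np, cv2
from rig import env
def pts(im, mask=None):
    d=im["depth"]; h,w=d.shape
    f=h/2/np.tan(np.radians(im["fovy"]/2))
    m=(d>0) if mask is None else (mask&(d>0))
    r,c=np.nonzero(m); z=d[r,c]
    P=np.stack([(c-im["cx"])/f*z,(r-im["cy"])/f*z,z,np.ones_like(z)],0)
    return (im["cam_to_world"]@P)[:3].T
def save(im,n): cv2.imwrite("pics/"+n,im["frame"][:,:,::-1])
E
python3 - <<'E'
from h import *
s=env.observe(); print(s["time_s"],s["position"],s["tool_rot"])
for cam in ["scene","side"]:
    im=env.get_image(cam); save(im,cam+"0.png"); print(cam,im["cam_to_world"].round(3).tolist(),im["fovy"])
    for n in ["front_rail","slab","sign","slab_left","slab_right","sign_left","sign_right","tongs","dish","giftbox","bonbon1"]:
        for r in env.regions_of(cam,n)[:4]:
            P=pts(im,r["pixels"])
            if len(P)>10: print(n,round(r["score"],2),np.round(r["point"]),len(P),np.percentile(P,[3,50,97],axis=0).round(3).tolist())
E
```

```text
0.0 [ 0.1597827  -0.5259693   0.23067367] [[ 9.56847018e-01  2.90592099e-01 -1.26232497e-04]
 [ 2.90591945e-01 -9.56845841e-01  1.53548972e-03]
 [ 3.25416141e-04 -1.50591090e-03 -9.99998813e-01]]
scene [[-0.838, 0.447, -0.313, 0.891], [0.546, 0.693, -0.471, 0.628], [0.006, -0.566, -0.825, 1.119], [0.0, 0.0, 0.0, 1.0]] 46.296730795463745
front_rail 0.74 [271. 238.] 8941 [[0.719, -0.54, 0.004], [0.748, 0.086, 0.009], [0.781, 0.441, 0.041]]
front_rail 0.69 [198. 314.] 1601 [[0.407, -0.066, 0.007], [0.472, 0.011, 0.015], [0.531, 0.08, 0.019]]
slab 0.74 [197. 316.] 1642 [[0.408, -0.067, 0.005], [0.472, 0.01, 0.015], [0.53, 0.08, 0.019]]
sign 0.75 [218. 252.] 684 [[0.629, -0.092, 0.007], [0.651, -0.037, 0.028], [0.674, 0.009, 0.054]]
slab_left 0.67 [281. 312.] 2432 [[0.559, 0.139, 0.011], [0.616, 0.218, 0.016], [0.667, 0.281, 0.053]]
slab_left 0.63 [163. 230.] 1613 [[0.555, -0.323, 0.006], [0.615, -0.239, 0.015], [0.666, -0.179, 0.054]]
slab_right 0.86 [163. 230.] 1567 [[0.556, -0.323, 0.008], [0.614, -0.238, 0.016], [0.666, -0.179, 0.054]]
sign_left 0.63 [297. 282.] 803 [[0.678, 0.155, 0.
[... 1872 characters left out ...]
, -0.197, 0.054]]
tongs 0.75 [365. 310.] 834 [[0.187, 0.34, 0.002], [0.244, 0.358, 0.008], [0.321, 0.384, 0.01]]
dish 0.66 [161. 395.] 186 [[0.41, -0.374, 0.008], [0.439, -0.35, 0.023], [0.457, -0.3, 0.033]]
giftbox 0.97 [319. 233.] 2716 [[0.368, 0.313, 0.004], [0.409, 0.367, 0.036], [0.459, 0.407, 0.039]]
bonbon1 0.71 [211. 310.] 122 [[0.482, 0.004, 0.018], [0.491, 0.019, 0.03], [0.505, 0.026, 0.04]]
bonbon1 0.7 [210. 329.] 120 [[0.455, -0.038, 0.018], [0.464, -0.023, 0.03], [0.479, -0.017, 0.04]]
bonbon1 0.69 [221. 317.] 119 [[0.444, 0.03, 0.018], [0.452, 0.043, 0.031], [0.464, 0.049, 0.039]]
bonbon1 0.17 [223. 191.] 714 [[0.675, 0.154, 0.011], [0.689, 0.211, 0.018], [0.713, 0.258, 0.055]]
```

```bash
cat >> h.py <<'E'
def cloud():
    Q=[]
    for c in ["scene","side"]:
        im=env.get_image(c); Q.append(pts(im))
    return np.vstack(Q)
BOX={"slab":(.36,.58,-.12,.13),"sign":(.585,.725,-.13,.08),"slabL":(.53,.672,.12,.31),"slabR":(.53,.672,-.34,-.15),"signL":(.668,.73,.12,.31),"signR":(.668,.73,-.34,-.15)}
def rect(P,box,zlo=.009,zhi=.0195):
    x0,x1,y0,y1=box
    S=P[(P[:,0]>x0)&(P[:,0]<x1)&(P[:,1]>y0)&(P[:,1]<y1)&(P[:,2]>zlo)&(P[:,2]<zhi)][:,:2]
    best=None
    for a in np.radians(np.arange(-25,25,.25)):   # trimmed min-area rectangle
        R=np.array([[np.cos(a),-np.sin(a)],[np.sin(a),np.cos(a)]])
        L=S@R; lo,hi=np.percentile(L,1,axis=0),np.percentile(L,99,axis=0)
        A=np.prod(hi-lo)
        if best is None or A<best[0]: best=(A,R@((lo+hi)/2),np.degrees(a),hi-lo)
    return best[1].round(4),round(best[2],2),best[3].round(3),len(S)
E
python3 - <<'E'
from h import *
P=cloud(); np.save("P0.npy",P)
for k,b in BOX.items(): print(k,*rect(P,b))
# rail inner face: min x of points at z .02-.036, binned in y
S=P[(P[:,0]>.66)&(P[:,0]<.80)&(P[:,2]>.02)&(P[:,2]<.027)]
for y in np.arange(-.5,.5,.05):
    s=S[abs(S[:,1]-y)<.025]
    if len(s)>5: print(round(y,2),len(s),np.percentile(s[:,0],[2,10,50]).round(4))
E
```

```text
slab [0.4674 0.0048] 11.5 [0.119 0.148] 3054
sign [ 0.6717 -0.0242] 0.25 [0.096 0.193] 712
slabL [0.612  0.2084] -0.25 [0.116 0.148] 3900
slabR [ 0.6111 -0.253 ] -1.0 [0.117 0.15 ] 1841
signL [0.6937 0.2205] -0.5 [0.05  0.168] 859
signR [ 0.6926 -0.2337] -1.0 [0.049 0.151] 459
-0.5 58 [0.6958 0.6976 0.7155]
-0.45 59 [0.695  0.6975 0.7153]
-0.4 35 [0.6928 0.7144 0.7183]
-0.35 28 [0.7155 0.7164 0.7241]
-0.3 41 [0.6972 0.6985 0.7151]
-0.25 65 [0.6687 0.6977 0.7156]
-0.2 75 [0.6916 0.6988 0.7164]
-0.15 58 [0.7148 0.7155 0.7175]
-0.1 79 [0.6604 0.6615 0.7171]
-0.05 64 [0.6614 0.6639 0.7173]
-0.0 55 [0.6686 0.7155 0.7183]
0.05 60 [0.7145 0.716  0.7181]
0.1 67 [0.7145 0.716  0.7198]
0.15 66 [0.6961 0.6989 0.7169]
0.2 121 [0.6972 0.6987 0.704 ]
0.25 128 [0.6968 0.6986 0.7171]
0.3 103 [0.716  0.7166 0.7184]
0.35 84 [0.716  0.7168 0.7189]
0.4 138 [0.697  0.6984 0.7038]
0.45 167 [0.697  0.6984 0.704 ]
```

View pics/side0.png

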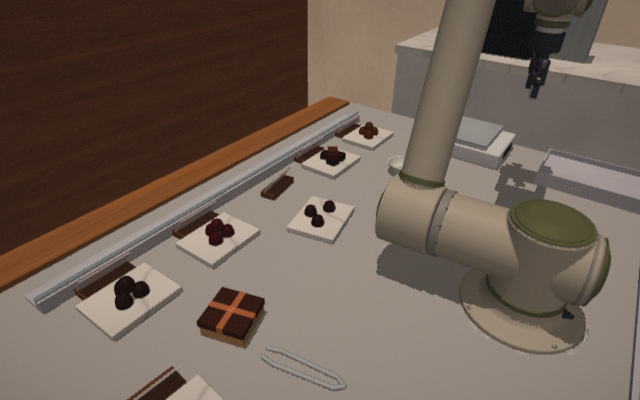

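View pics/scene0.png

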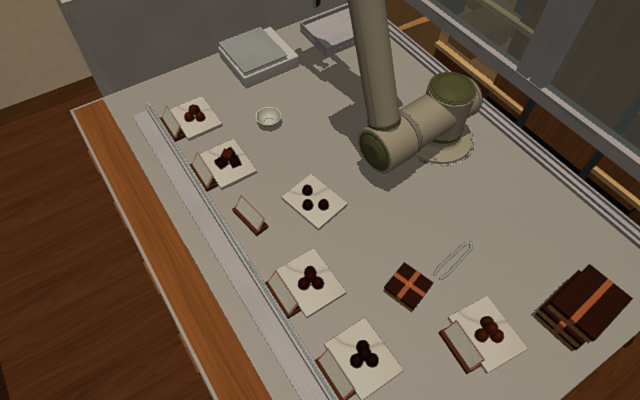

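```bash
cat >> h.py <<'E'
def move(x,y,z,yaw):  # yaw of tool x axis in world, deg; prints jog in cm/deg
    s=env.observe(); R=s["tool_rot"]; p=s["position"]
    d=R.T@(np.array([x,y,z])-p)
    c,sn=np.cos(np.radians(yaw)),np.sin(np.radians(yaw))
    T=np.array([[c,sn,0],[sn,-c,0],[0,0,-1.]])
    rv=cv2.Rodrigues(R.T@T)[0].ravel()
    print("t",s["time_s"],"jog",(d*100).round(2),np.degrees(rv).round(2),"rows",np.ceil(np.linalg.norm(d)/.0417),"F",np.round(s["ft_force"],1))
E
python3 - <<'E'
from h import *
P=np.load("P0.npy")
S=P[(P[:,0]>.6)&(P[:,0]<.69)&(P[:,1]>-.13)&(P[:,1]<.04)&(P[:,2]>.004)&(P[:,2]<.06)]
a=rect(P,(.6,.69,-.13,.04)); print("block",a); print("all",rect(P,(.6,.69,-.13,.04),.004,.06))
print("top",rect(P,(.6,.69,-.13,.04),.05,.06))
print("top L",rect(P,(.66,.73,.12,.31),.05,.06),"top R",rect(P,(.66,.73,-.34,-.15),.05,.06))
move(.575,-.04,.13,0)
E
```

```text
block (array([ 0.6502, -0.0441]), np.float64(9.75), array([0.043, 0.11 ]), 538)
all (array([ 0.6485, -0.044 ]), np.float64(14.25), array([0.053, 0.112]), 1214)
top (array([ 0.6372, -0.0467]), np.float64(9.25), array([0.009, 0.104]), 127)
top L (array([0.681 , 0.2039]), np.float64(0.0), array([0.008, 0.105]), 196) top R (array([ 0.6801, -0.2518]), np.float64(0.25), array([0.008, 0.106]), 108)
t 1.3 jog [ 53.86 -34.46  10.13] [ 0.    0.   16.89] rows 16.0 F [ 0.4  0.5 -0.4]
```

```bash
python3 - <<'E'
from h import *
move(.41,-.33,.16,9.75)
move(.665,-.1335,.10,9.75)
E
```

```text
t 1.3 jog [ 29.65 -11.51   7.13] [-0.    0.    7.14] rows 8.0 F [ 0.4  0.5 -0.4]
t 1.3 jog [ 59.75 -22.9   13.13] [-0.    0.    7.14] rows 16.0 F [ 0.4  0.5 -0.4]
```

>>> jog_arm(
  targets=[
    [29.6,-11.5,7.1,0,0,7.1],
    [29.6,-11.5,7.1,0,0,7.1],
    [29.6,-11.5,7.1,0,0,7.1],
    [29.6,-11.5,7.1,0,0,7.1],
    [59.7,-22.9,13.1,0,0,7.1],
    [59.7,-22.9,13.1,0,0,7.1],
    [59.7,-22.9,13.1,0,0,7.1],
    [59.7,-22.9,13.1,0,0,7.1],
  ],
  hand=0,
)

```text
time_s: 1.97
position: [0.4173, -0.325, 0.1626]
tool_rot: [[0.985, 0.17, 0.0], [0.17, -0.985, -0.0], [0.0, 0.0, -1.0]]
ft_force: [0.2, -0.4, 0.1]
grip_width: 0.0002
gripper_force: 0.0
```

```bash
python3 - <<'E'
from h import *
move(.665,-.1335,.10,9.75)
move(.665,-.1335,.007,9.75)
E
```

```text
t 1.9667 jog [ 27.66 -14.67   6.26] [ 0.02 -0.01  0.03] rows 8.0 F [ 0.2 -0.4  0.1]
t 1.9667 jog [ 27.66 -14.67  15.56] [ 0.02 -0.01  0.03] rows 9.0 F [ 0.2 -0.4  0.1]
```

>>> jog_arm(
  targets=[
    [27.6,-14.6,6.2,0,0,0],
    [27.6,-14.6,6.2,0,0,0],
    [27.6,-14.6,6.2,0,0,0],
    [27.6,-14.6,6.2,0,0,0],
    [27.6,-14.6,6.2,0,0,0],
    [27.6,-14.6,6.2,0,0,0],
    [27.6,-14.6,6.2,0,0,0],
    [27.6,-14.6,6.2,0,0,0],
  ],
)

```text
time_s: 2.63
position: [0.6652, -0.1326, 0.0996]
tool_rot: [[0.985, 0.172, -0.0], [0.172, -0.985, 0.001], [-0.0, -0.001, -1.0]]
ft_force: [0.3, -0.2, -0.2]
grip_width: -0.0
gripper_force: 0.0
```

```bash
python3 - <<'E'
from h import *
env.get_image("wrist"); move(.665,-.1335,.007,9.75); print(env.observe()["position"])
E
```

```text
t 2.6833 jog [-0.25  0.31  9.14] [-0.11 -0.    0.29] rows 3.0 F [-2.5  2.9 -2.2]
[ 0.66691315 -0.13021226  0.09841757]
```

>>> jog_arm(
  targets=[
    [-0.2,0.3,4,0,0,0],
    [-0.2,0.3,7,0,0,0],
    [-0.2,0.3,8.5,0,0,0],
    [-0.2,0.3,9.1,0,0,0],
    [-0.2,0.3,9.1,0,0,0],
    [-0.2,0.3,9.1,0,0,0],
  ],
)

```text
time_s: 3.18
position: [0.6622, -0.1393, 0.0108]
tool_rot: [[0.985, 0.17, 0.002], [0.17, -0.985, -0.001], [0.001, 0.001, -1.0]]
ft_force: [-0.7, -0.2, -0.0]
grip_width: 0.0002
gripper_force: 0.0
```

```bash
python3 - <<'E'
from h import *
P=cloud(); move(.665,-.1335,.007,9.75); print(env.observe()["position"]); print(rect(P,(.6,.69,-.109,.04)))
save(env.get_image("side"),"side1.png")
E
```

```text
t 3.2833 jog [ 0.35 -0.53  0.46] [ 0.09 -0.14  0.03] rows 1.0 F [-0.3 -0.   0.7]
[ 0.66246565 -0.13934841  0.01155397]
(array([ 0.6504, -0.044 ]), np.float64(10.0), array([0.043, 0.11 ]), 536)
```

View pics/side1.png

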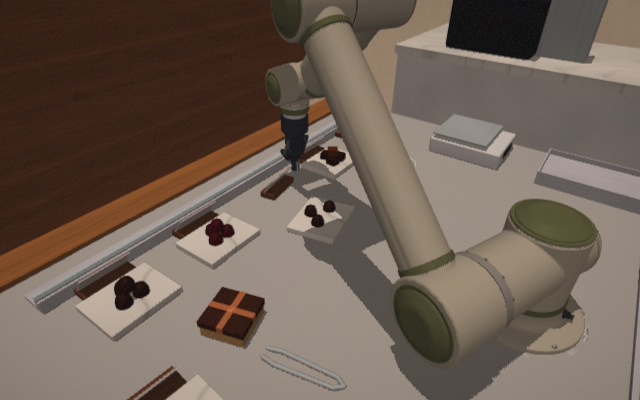

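>>> jog_arm(
  targets=[
    [0.4,-1.0,0.5,0,0,0],
    [0.4,-2.0,0.5,0,0,0],
    [0.4,-2.5,0.5,0,0,0],
    [0.4,-3.0,0.5,0,0,0],
    [0.4,-3.5,0.5,0,0,0],
    [0.4,-4.0,0.5,0,0,0],
    [0.4,-4.4,0.5,0,0,0],
    [0.4,-4.8,0.5,0,0,0],
  ],
)

```text
time_s: 4.0
position: [0.6574, -0.0906, 0.0049]
tool_rot: [[0.985, 0.17, 0.0], [0.17, -0.985, -0.0], [0.0, 0.0, -1.0]]
ft_force: [0.9, -0.9, -0.2]
grip_width: -0.0
gripper_force: 0.3
```

```bash
python3 - <<'E'
from h import *
P=cloud(); s=env.observe();print(s["position"],s["ft_force"]); print(rect(P,(.6,.69,s["position"][1]+.025,.08)), rect(P,(.6,.69,s["position"][1]+.02,.08),.05,.06))
E
```

```text
[ 0.65731657 -0.0903487   0.00480727] [0.62591243 0.05328411 0.37341148]
(array([ 0.6436, -0.0162]), np.float64(9.25), array([0.042, 0.099]), 506) (array([ 0.6324, -0.0224]), np.float64(23.5), array([0.027, 0.101]), 132)
```

```bash
python3 - <<'E'
from h import *
move(.66,-.115,.11,9.75)
move(.58,-.023,.11,0)
E
```

```text
t 4.1 jog [ -0.16   2.47 -10.52] [-0.01  0.01  0.07] rows 3.0 F [0.6 0.1 0.4]
t 4.1 jog [ -6.47  -7.96 -10.52] [-0.01  0.01  9.82] rows 4.0 F [0.6 0.1 0.4]
```

>>> jog_arm(
  targets=[
    [0,2.5,0,0,0,0],
    [0,2.5,-4,0,0,0],
    [0,2.5,-8,0,0,0],
    [-0.2,2.5,-10.5,0,0,0],
    [-3.3,-1,-10.5,0,0,5],
    [-6.5,-5,-10.5,0,0,9.8],
    [-6.5,-8,-10.5,0,0,9.8],
    [-6.5,-8,-10.5,0,0,9.8],
  ],
)

```text
time_s: 4.77
position: [0.5763, -0.0182, 0.1103]
tool_rot: [[1.0, 0.003, -0.003], [0.003, -1.0, 0.002], [-0.003, -0.002, -1.0]]
ft_force: [1.5, -0.3, -0.3]
grip_width: -0.0
gripper_force: 0.0
```

>>> jog_arm(
  targets=[
    [0,0,0,0,0,0],
    [0,0,0,0,0,0],
    [0,0,0,0,0,0],
  ],
  hand=0.6,
)

```text
time_s: 5.02
position: [0.5804, -0.0241, 0.1097]
tool_rot: [[1.0, -0.001, 0.0], [-0.001, -1.0, -0.0], [0.0, 0.0, -1.0]]
ft_force: [0.1, 0.2, -0.6]
grip_width: 0.0358
gripper_force: 0.0
```

```bash
python3 - <<'E'
from h import *
P=cloud(); print(env.observe()["position"],env.observe()["grip_width"]); move(.58,-.023,.005,0)
print(rect(P,(.6,.695,-.1,.08)),rect(P,BOX["slab"]))
E
```

```text
[ 0.58027227 -0.02419022  0.10951348] 0.050407865508252735
t 5.1167 jog [-0.03 -0.12 10.45] [ 0.   -0.   -0.08] rows 3.0 F [ 0.5 -0.3  0.7]
(array([ 0.6439, -0.0203]), np.float64(9.25), array([0.043, 0.109]), 554) (array([0.4675, 0.0046]), np.float64(12.0), array([0.119, 0.148]), 3051)
```

>>> jog_arm(
  targets=[
    [0,0,4,0,0,0],
    [0,0,8,0,0,0],
    [0,0,10,0,0,0],
    [0,0,10.4,0,0,0],
    [0,0,10.4,0,0,0],
  ],
)

```text
time_s: 5.53
position: [0.5796, -0.0237, 0.0048]
tool_rot: [[1.0, -0.001, -0.002], [-0.001, -1.0, 0.001], [-0.002, -0.001, -1.0]]
ft_force: [0.3, 0.2, 1.0]
grip_width: 0.0513
gripper_force: 0.0
```

>>> jog_arm(
  targets=[
    [1,0,0,0,0,0],
    [2,0,0,0,0,0],
    [2.7,0,0,0,0,0],
    [3.4,0,0,0,0,0],
    [4.1,0,0,0,0,0],
    [4.8,0,0,0,0,0],
    [5.4,0,0,0,0,0],
    [6,0,0,0,0,0],
  ],
)

```text
time_s: 6.2
position: [0.6403, -0.0232, 0.0059]
tool_rot: [[1.0, -0.0, -0.0], [-0.0, -1.0, -0.0], [-0.0, 0.0, -1.0]]
ft_force: [0.1, -0.4, -0.3]
grip_width: 0.0511
gripper_force: 0.3
```

```bash
python3 - <<'E'
from h import *
P=cloud(); s=env.observe(); print(s["position"],s["ft_force"]); x=s["position"][0]
print(rect(P,(x+.008,.712,-.1,.08)),rect(P,(x+.008,.712,-.1,.08),.05,.06))
E
```

```text
[ 0.64066349 -0.02323908  0.00576836] [ 1.13516921 -0.14288251 -0.09158483]
(array([ 0.6713, -0.0211]), np.float64(-0.5), array([0.042, 0.107]), 409) (array([ 0.6554, -0.0196]), np.float64(-1.0), array([0.012, 0.098]), 100)
```

>>> jog_arm(
  targets=[
    [0.6,0,0,0,0,0],
    [1.2,0,0,0,0,0],
    [1.7,0,0,0,0,0],
    [2.0,0,0,0,0,0],
    [2.2,0,0,0,0,0],
    [2.3,0,0,0,0,0],
    [2.4,0,0,0,0,0],
    [2.4,0,0,0,0,0],
  ],
)

```text
time_s: 6.97
position: [0.6638, -0.0232, 0.0057]
tool_rot: [[1.0, -0.0, 0.0], [-0.0, -1.0, 0.0], [0.0, -0.0, -1.0]]
ft_force: [-0.2, 0.2, -1.0]
grip_width: 0.0512
gripper_force: 0.0
```

```bash
python3 - <<'E'
from h import *
P=cloud(); s=env.observe(); print(s["position"],s["ft_force"]); x=s["position"][0]
print(rect(P,(x+.008,.714,-.1,.08)))
E
```

```text
[ 0.66373062 -0.0232029   0.00581271] [-0.03498601  0.01262235  0.2525156 ]
(array([ 0.6932, -0.0225]), np.float64(0.5), array([0.041, 0.11 ]), 386)
```

>>> jog_arm(
  targets=[
    [0.1,0,0,0,0,0],
    [0.2,0,0,0,0,0],
    [0.25,0,0,0,0,0],
    [0.25,0,0,0,0,0],
  ],
)

```text
time_s: 7.4
position: [0.6646, -0.0231, 0.0057]
tool_rot: [[1.0, -0.0, -0.005], [-0.0, -1.0, 0.0], [-0.005, -0.0, -1.0]]
ft_force: [-9.0, -0.4, 5.4]
grip_width: 0.0513
gripper_force: 4.4
```

>>> jog_arm(
  targets=[
    [0.1,0,0,0,0,0],
    [0.2,0,0,0,0,0],
    [0.2,0,0,0,0,0],
  ],
)

```text
time_s: 7.65
position: [0.6646, -0.0231, 0.0057]
tool_rot: [[1.0, 0.0, -0.01], [0.0, -1.0, 0.0], [-0.01, -0.0, -1.0]]
ft_force: [-18.0, -1.4, 10.7]
grip_width: 0.0513
gripper_force: 8.9
```

>>> jog_arm(
  targets=[
    [-1,0,0,0,0,0],
    [-3,0,0,0,0,0],
    [-5,0,0,0,0,0],
    [-5,0,-4,0,0,0],
    [-5,0,-8,0,0,0],
    [-5,0,-10.5,0,0,0],
    [-6,0,-10.5,0,0,0],
  ],
  hand=0,
)

```text
time_s: 8.23
position: [0.6117, -0.0239, 0.117]
tool_rot: [[1.0, -0.0, 0.012], [-0.0, -1.0, -0.003], [0.012, 0.003, -1.0]]
ft_force: [0.3, 1.2, -0.5]
grip_width: 0.0001
gripper_force: 0.0
```

```bash
python3 - <<'E'
from h import *
P=cloud(); print(env.observe()["position"]); print(rect(P,(.65,.7145,-.1,.06)),rect(P,BOX["slab"]))
move(.445,.112,.11,11.7)
E
```

```text
[ 0.60795844 -0.02315834  0.11204266]
(array([ 0.6935, -0.0224]), np.float64(0.0), array([0.041, 0.109]), 498) (array([0.4675, 0.0049]), np.float64(11.5), array([0.119, 0.148]), 3077)
t 8.3333 jog [-16.3  -13.51   0.17] [  0.03  -0.1  -11.71] rows 6.0 F [-0.7  0.4 -0.6]
```

>>> jog_arm(
  targets=[
    [-4,-3.3,0,0,0,-4],
    [-8,-6.6,0,0,0,-8],
    [-12,-10,0,0,0,-11.7],
    [-16.3,-13.5,0,0,0,-11.7],
    [-16.3,-13.5,0,0,0,-11.7],
    [-16.3,-13.5,0,0,0,-11.7],
    [-16.3,-13.5,0,0,0,-11.7],
  ],
)

```text
time_s: 8.92
position: [0.4437, 0.1131, 0.1103]
tool_rot: [[0.979, 0.205, -0.002], [0.205, -0.979, 0.0], [-0.002, -0.001, -1.0]]
ft_force: [0.9, -0.0, 0.0]
grip_width: -0.0002
gripper_force: 0.0
```

```bash
python3 - <<'E'
from h import *
print(env.observe()["position"]); move(.445,.112,.007,11.7)
E
```

```text
[0.4436855  0.11311823 0.11032726]
t 8.9167 jog [ 0.13  0.14 10.33] [-0.03  0.11  0.14] rows 3.0 F [ 0.9 -0.   0. ]
```

>>> jog_arm(
  targets=[
    [0.1,0,4,0,0,0],
    [0.1,0,8,0,0,0],
    [0.1,0,10,0,0,0],
    [0.1,0,10.3,0,0,0],
    [0.1,0.5,10.3,0,0,0],
    [0.1,1,10.3,0,0,0],
    [0.1,1.4,10.3,0,0,0],
    [0.1,1.4,10.3,0,0,0],
  ],
)

```text
time_s: 9.58
position: [0.4504, 0.0974, 0.009]
tool_rot: [[0.979, 0.202, 0.003], [0.202, -0.979, -0.0], [0.003, 0.001, -1.0]]
ft_force: [-0.4, -0.3, 0.3]
grip_width: 0.0
gripper_force: 0.0
```

>>> jog_arm(
  targets=[
    [0,0.4,0,0,0,0],
    [0,0.8,0,0,0,0],
    [0,1.2,0,0,0,0],
    [0,1.6,0,0,0,0],
    [0,2.0,0,0,0,0],
    [0,2.4,0,0,0,0],
    [0,2.7,0,0,0,0],
    [0,2.8,0,0,0,0],
  ],
)

```text
time_s: 10.25
position: [0.4549, 0.0713, 0.0084]
tool_rot: [[0.979, 0.202, 0.001], [0.202, -0.979, 0.001], [0.001, -0.001, -1.0]]
ft_force: [-0.8, 8.6, 8.2]
grip_width: -0.0001
gripper_force: 7.9
```

```bash
python3 - <<'E'
from h import *
P=cloud(); s=env.observe(); print(s["position"],s["ft_force"]); y=s["position"][1]
print(rect(P,(.36,.6,-.14,y-.02)))
E
```

```text
[0.45492626 0.07125992 0.00845001] [-1.84807685  6.05961398  8.26960934]
(array([ 0.4708, -0.0126]), np.float64(10.25), array([0.12 , 0.138]), 1769)
```

>>> jog_arm(
  targets=[
    [0,0.3,0,0,0,0],
    [0,0.5,0,0,0,0],
    [0,0.6,0,0,0,0],
    [0,0.6,0,0,0,0],
  ],
)

```text
time_s: 10.68
position: [0.456, 0.0655, 0.0085]
tool_rot: [[0.979, 0.202, 0.001], [0.202, -0.979, 0.001], [0.001, -0.001, -1.0]]
ft_force: [-2.0, 6.4, 8.4]
grip_width: 0.0
gripper_force: 7.2
```

>>> jog_arm(
  targets=[
    [0,-0.5,0,0,0,0],
    [0,-2.5,0,0,0,0],
    [0,-4,-1,0,0,0],
    [0,-4,-5,0,0,0],
    [0,-4,-9,0,0,0],
    [0,-4,-10.5,0,0,0],
    [0,-4,-10.5,0,0,0],
  ],
)

```text
time_s: 11.27
position: [0.4496, 0.1041, 0.1163]
tool_rot: [[0.979, 0.203, 0.008], [0.203, -0.979, -0.0], [0.007, 0.002, -1.0]]
ft_force: [0.2, -0.4, 1.0]
grip_width: -0.0004
gripper_force: 0.0
```

```bash
python3 - <<'E'
from h import *
P=cloud(); s=env.observe(); print(s["position"],s["ft_force"])
print(rect(P,(.36,.6,-.14,.1)), rect(P,(.65,.7145,-.1,.06)))
move(.35,.1,.11,0); move(.35,-.023,.11,0)
E
```

```text
[0.44777515 0.10403626 0.11280422] [ 0.44869056 -0.13918764 -0.18983477]
(array([ 0.4706, -0.0124]), np.float64(12.0), array([0.119, 0.148]), 2935) (array([ 0.6937, -0.0228]), np.float64(0.5), array([0.041, 0.109]), 498)
t 11.3667 jog [-9.66 -1.59  0.27] [ 1.000e-02 -4.000e-02  1.169e+01] rows 3.0 F [ 0.4 -0.1 -0.2]
t 11.3667 jog [-12.15  10.46   0.27] [ 1.000e-02 -4.000e-02  1.169e+01] rows 4.0 F [ 0.4 -0.1 -0.2]
```

>>> jog_arm(
  targets=[
    [0,0,4,0,0,0],
    [0,0,8,0,0,0],
    [0,0.3,10.2,0,0,0],
    [0,1.3,10.5,0,0,0],
    [0,2.3,10.5,0,0,0],
    [0,3,10.5,0,0,0],
    [0,3.5,10.5,0,0,0],
    [0,3.8,10.5,0,0,0],
  ],
)

```text
time_s: 12.03
position: [0.4565, 0.0659, 0.0089]
tool_rot: [[0.979, 0.201, 0.003], [0.201, -0.979, -0.0], [0.002, 0.001, -1.0]]
ft_force: [0.9, -0.7, 0.4]
grip_width: -0.0002
gripper_force: 0.0
```

>>> jog_arm(
  targets=[
    [0,0.3,0,0,0,0],
    [0,0.6,0,0,0,0],
    [0,0.9,0,0,0,0],
    [0,1.0,0,0,0,0],
    [0,1.0,0,0,0,0],
  ],
)

```text
time_s: 12.45
position: [0.4577, 0.0575, 0.0086]
tool_rot: [[0.979, 0.202, 0.001], [0.202, -0.979, 0.001], [0.001, -0.0, -1.0]]
ft_force: [-0.6, 3.9, 2.2]
grip_width: 0.0001
gripper_force: 1.8
```

>>> jog_arm(
  targets=[
    [0,-0.5,0,0,0,0],
    [0,-2.5,0,0,0,0],
    [0,-4,-1,0,0,0],
    [0,-4,-5,0,0,0],
    [0,-4,-9,0,0,0],
    [0,-4,-10.5,0,0,0],
    [0,-4,-10.5,0,0,0],
  ],
)

```text
time_s: 13.03
position: [0.4511, 0.0967, 0.1165]
tool_rot: [[0.979, 0.203, 0.008], [0.203, -0.979, -0.001], [0.008, 0.002, -1.0]]
ft_force: [0.6, -0.4, -0.2]
grip_width: 0.0001
gripper_force: 0.0
```

```bash
python3 - <<'E'
from h import *
P=cloud(); s=env.observe(); print(s["position"],s["ft_force"])
print(rect(P,(.36,.6,-.14,.1)), rect(P,(.65,.7145,-.1,.06)))
move(.35,.1,.11,0); move(.35,-.023,.11,0)
E
```

```text
[0.44936417 0.09655099 0.11295331] [ 0.87203762  0.72412891 -0.91522881]
(array([ 0.4717, -0.0203]), np.float64(11.25), array([0.119, 0.148]), 2881) (array([ 0.6935, -0.0222]), np.float64(-0.25), array([0.04 , 0.109]), 507)
t 13.1333 jog [-9.66 -2.35  0.28] [ 0.02 -0.06 11.71] rows 3.0 F [ 0.9  0.7 -0.9]
t 13.1333 jog [-12.16   9.69   0.29] [ 0.02 -0.06 11.71] rows 4.0 F [ 0.9  0.7 -0.9]
```

>>> jog_arm(
  targets=[
    [-4,0,0,0,0,4],
    [-8,2,0,0,0,8],
    [-11.2,6,0,0,0,11.7],
    [-11.2,9.6,0,0,0,11.7],
    [-11.2,9.6,0,0,0,11.7],
    [-11.2,9.6,0,0,0,11.7],
    [-11.2,9.6,0,0,0,11.7],
  ],
  hand=0.85,
)

```text
time_s: 13.72
position: [0.3588, -0.0201, 0.112]
tool_rot: [[1.0, -0.001, -0.002], [-0.001, -1.0, 0.001], [-0.002, -0.001, -1.0]]
ft_force: [-0.8, -0.0, -1.3]
grip_width: 0.0722
gripper_force: 0.0
```

```bash
python3 - <<'E'
from h import *
s=env.observe(); print(s["position"],s["grip_width"]); move(.355,-.024,0,0)
E
```

```text
[ 0.35879639 -0.0200645   0.11196045] 0.07218024975590372
t 13.7167 jog [-0.36  0.41 11.2 ] [-0.06  0.12 -0.08] rows 3.0 F [-0.8 -0.  -1.3]
```

>>> jog_arm(
  targets=[
    [0,0.4,4,0,0,0],
    [0,0.4,8,0,0,0],
    [0,0.4,10.5,0,0,0],
    [0,0.4,11,0,0,0],
    [0.6,0.4,11,0,0,0],
    [1.4,0.4,11,0,0,0],
    [2,0.4,11,0,0,0],
    [2.4,0.4,11,0,0,0],
  ],
)

```text
time_s: 14.38
position: [0.3853, -0.0244, 0.0041]
tool_rot: [[1.0, 0.001, 0.004], [0.001, -1.0, -0.001], [0.004, 0.001, -1.0]]
ft_force: [-0.3, 0.1, 0.4]
grip_width: 0.0726
gripper_force: 0.0
```

>>> jog_arm(
  targets=[
    [0.4,0,0,0,0,0],
    [0.8,0,0,0,0,0],
    [1.2,0,0,0,0,0],
    [1.6,0,0,0,0,0],
    [2.0,0,0,0,0,0],
    [2.4,0,0,0,0,0],
    [2.8,0,0,0,0,0],
    [3.2,0,0,0,0,0],
  ],
)

```text
time_s: 15.05
position: [0.414, -0.0237, 0.0026]
tool_rot: [[1.0, 0.0, -0.004], [0.0, -1.0, 0.001], [-0.004, -0.001, -1.0]]
ft_force: [-3.6, 1.5, 2.1]
grip_width: 0.0727
gripper_force: 2.3
```

```bash
python3 - <<'E'
from h import *
P=cloud(); s=env.observe(); print(s["position"],s["ft_force"]); x=s["position"][0]
print(rect(P,(x+.008,.62,-.14,.1)), rect(P,(.65,.7145,-.1,.06)))
im=env.get_image("side"); save(im,"side2.png")
for r in env.regions_of("side","bonbon1")[:3]: print(r["score"],np.median(pts(im,r["pixels"]),axis=0).round(3))
E
```

```text
[ 0.41495849 -0.02403803  0.00269677] [-2.22908137  1.2169361   0.48448511]
(array([ 0.4887, -0.0255]), np.float64(5.75), array([0.119, 0.148]), 2514) (array([ 0.6936, -0.0224]), np.float64(-0.75), array([0.041, 0.11 ]), 501)
0.65 [0.477 0.013 0.029]
```

View pics/side2.png

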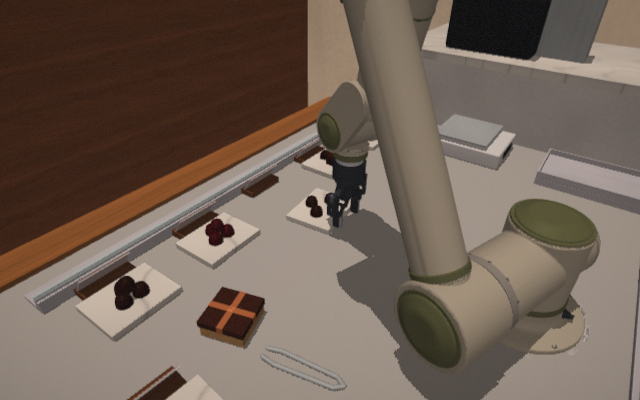

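>>> jog_arm(
  targets=[
    [0.4,0,0,0,0,0],
    [0.8,0,0,0,0,0],
    [1.3,0,0,0,0,0],
    [1.8,0,0,0,0,0],
    [2.3,0,0,0,0,0],
    [2.8,0,0,0,0,0],
    [3.3,0,0,0,0,0],
    [3.8,0,0,0,0,0],
  ],
)

```text
time_s: 15.92
position: [0.4538, -0.0244, 0.0027]
tool_rot: [[1.0, -0.0, -0.0], [-0.0, -1.0, 0.0], [-0.0, -0.0, -1.0]]
ft_force: [-5.5, -0.1, 0.2]
grip_width: 0.0726
gripper_force: 2.2
```

```bash
python3 - <<'E'
from h import *
P=cloud(); s=env.observe(); print(s["position"],s["ft_force"]); x=s["position"][0]
print(rect(P,(x+.008,.62,-.14,.1)))
E
```

```text
[ 0.45473525 -0.02461385  0.0028578 ] [ 0.87422737  0.93759027 -0.27953705]
(array([ 0.5242, -0.0321]), np.float64(-0.25), array([0.119, 0.148]), 2389)
```

>>> jog_arm(
  targets=[
    [0.4,0,0,0,0,0],
    [0.8,0,0,0,0,0],
    [1.3,-0.1,0,0,0,0],
    [1.8,-0.2,0,0,0,0],
    [2.3,-0.3,0,0,0,0],
    [2.8,-0.4,0,0,0,0],
    [3.3,-0.5,0,0,0,0],
    [3.8,-0.6,0,0,0,0],
  ],
)

```text
time_s: 16.68
position: [0.4912, -0.0184, 0.0028]
tool_rot: [[1.0, -0.0, -0.001], [-0.0, -1.0, -0.0], [-0.001, 0.0, -1.0]]
ft_force: [-5.4, -0.1, 2.6]
grip_width: 0.0725
gripper_force: 2.6
```

```bash
python3 - <<'E'
from h import *
P=cloud(); s=env.observe(); print(s["position"],s["ft_force"]); x=s["position"][0]
print(rect(P,(x+.008,.65,-.14,.1)))
E
```

```text
[ 0.49207751 -0.01839747  0.00287812] [-0.72061109  0.90075235 -0.31560235]
(array([ 0.5612, -0.0262]), np.float64(-0.5), array([0.118, 0.148]), 2375)
```

>>> jog_arm(
  targets=[
    [0.4,0,0,0,0,0],
    [0.8,0,0,0,0,0],
    [1.3,-0.1,0,0,0,0],
    [1.8,-0.2,0,0,0,0],
    [2.3,-0.3,0,0,0,0],
    [2.8,-0.4,0,0,0,0],
    [3.3,-0.4,0,0,0,0],
    [3.8,-0.4,0,0,0,0],
  ],
)

```text
time_s: 17.45
position: [0.5288, -0.0142, 0.0028]
tool_rot: [[1.0, -0.0, -0.002], [-0.0, -1.0, 0.0], [-0.002, -0.0, -1.0]]
ft_force: [-5.5, 0.3, 2.0]
grip_width: 0.0727
gripper_force: 2.9
```

>>> jog_arm(
  targets=[
    [0.3,0,0,0,0,0],
    [0.5,0,0,0,0,0],
    [0.7,0,0,0,0,0],
    [0.9,0,0,0,0,0],
    [0.9,0,0,0,0,0],
  ],
)

```text
time_s: 17.87
position: [0.5382, -0.0143, 0.0028]
tool_rot: [[1.0, -0.0, -0.0], [-0.0, -1.0, 0.0], [-0.0, -0.0, -1.0]]
ft_force: [-4.0, 0.3, 1.8]
grip_width: 0.0724
gripper_force: 2.0
```

```bash
python3 - <<'E'
from h import *
P=cloud(); s=env.observe(); print(s["position"],s["ft_force"]); x=s["position"][0]
print(rect(P,(x+.008,.672,-.14,.1)),rect(P,(.676,.7145,-.1,.06)))
E
```

```text
[ 0.53817161 -0.01433893  0.00278552] [-3.85761093  0.10903467  1.61238312]
(array([ 0.6077, -0.0221]), np.float64(0.0), array([0.119, 0.148]), 2390) (array([ 0.6952, -0.0223]), np.float64(-0.5), array([0.037, 0.109]), 435)
```

>>> jog_arm(
  targets=[
    [0.15,0,0,0,0,0],
    [0.3,0,0,0,0,0],
    [0.4,0,0,0,0,0],
    [0.4,0,0,0,0,0],
  ],
)

```text
time_s: 18.3
position: [0.5421, -0.0144, 0.0028]
tool_rot: [[1.0, -0.0, -0.0], [-0.0, -1.0, 0.0], [-0.0, -0.0, -1.0]]
ft_force: [-4.7, -0.3, 1.8]
grip_width: 0.0725
gripper_force: 2.3
```

>>> jog_arm(
  targets=[
    [0.1,0,0,0,0,0],
    [0.2,0,0,0,0,0],
    [0.25,0,0,0,0,0],
    [0.25,0,0,0,0,0],
  ],
)

```text
time_s: 18.63
position: [0.5445, -0.0143, 0.0027]
tool_rot: [[1.0, -0.0, -0.001], [-0.0, -1.0, 0.0], [-0.001, -0.0, -1.0]]
ft_force: [-4.0, -0.7, 2.4]
grip_width: 0.0727
gripper_force: 2.5
```

>>> jog_arm(
  targets=[
    [0.1,0,0,0,0,0],
    [0.2,0,0,0,0,0],
    [0.25,0,0,0,0,0],
    [0.25,0,0,0,0,0],
  ],
)

```text
time_s: 18.97
position: [0.5449, -0.0142, 0.0026]
tool_rot: [[1.0, 0.0, -0.006], [0.0, -1.0, 0.0], [-0.006, -0.0, -1.0]]
ft_force: [-13.7, -1.4, 7.9]
grip_width: 0.0729
gripper_force: 6.8
```

```bash
python3 - <<'E'
from h import *
P=cloud(); s=env.observe(); print(s["position"],s["ft_force"]); x=s["position"][0]
print(rect(P,(x+.008,.674,-.14,.1)),rect(P,(.677,.7145,-.1,.06)))
E
```

```text
[ 0.54488467 -0.01423792  0.00259482] [-13.56987704  -1.86631946   6.88945258]
(array([ 0.6134, -0.0219]), np.float64(-1.0), array([0.118, 0.148]), 2328) (array([ 0.6957, -0.0229]), np.float64(0.75), array([0.036, 0.109]), 407)
```

Firm contact through the slab and sign against the rail. Back off and check.

>>> jog_arm(
  targets=[
    [-0.5,0,0,0,0,0],
    [-2,0,0,0,0,0],
    [-5,0,0,0,0,0],
    [-6,0,-4,0,0,0],
    [-8,0,-8,0,0,0],
    [-12,0,-12,0,0,0],
    [-14,0,-14,0,0,0],
    [-15,0,-15,0,0,0],
  ],
)

```text
time_s: 19.73
position: [0.3962, -0.0143, 0.1558]
tool_rot: [[1.0, -0.0, 0.006], [-0.0, -1.0, -0.002], [0.006, 0.002, -1.0]]
ft_force: [-0.9, 0.2, -0.2]
grip_width: 0.0728
gripper_force: 0.0
```

```bash
python3 - <<'E'
from h import *
P=cloud(); s=env.observe(); print(s["time_s"],s["position"],s["ft_force"])
print(rect(P,(.53,.6745,-.14,.1)),rect(P,(.675,.7145,-.1,.06)),rect(P,BOX["slabL"]),rect(P,BOX["slabR"]))
im=env.get_image("scene"); cv2.imwrite("pics/end.png",cv2.resize(im["frame"][80:330,100:420,::-1],(800,625))[:600])
for r in env.regions_of("scene","bonbon1")[:3]: print(r["score"],np.median(pts(im,r["pixels"]),axis=0).round(3))
E
```

```text
19.8333 [ 0.39742134 -0.01460686  0.15516679] [ 0.05728137  0.1715837  -0.59074189]
(array([ 0.6134, -0.0223]), np.float64(-0.25), array([0.117, 0.148]), 2797) (array([ 0.6947, -0.0229]), np.float64(0.25), array([0.038, 0.109]), 440) (array([0.6118, 0.2085]), np.float64(-0.25), array([0.116, 0.148]), 3882) (array([ 0.6112, -0.2523]), np.float64(-1.5), array([0.117, 0.149]), 1683)
0.66 [0.614 0.015 0.033]
0.45 [ 0.615 -0.238  0.015]
0.41 [ 0.612 -0.051  0.032]
```

View pics/end.png

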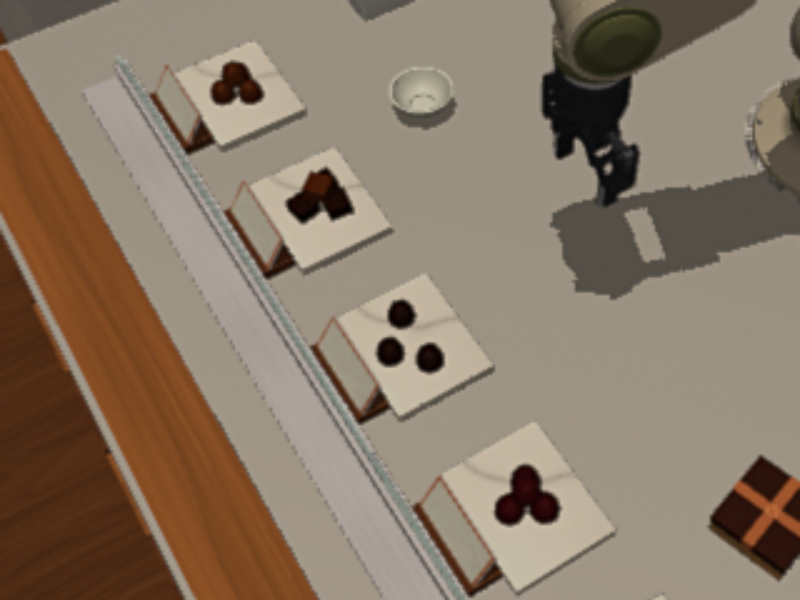

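The picture shows the sign (355,370) flat on the rail. The slab (410,345) sits tight behind it with its three bonbons standing, and the neighbours look unmoved.

```bash
python3 -c "
from rig import env
print(env.close_job())"
```

```text
the job is handed in; nothing more can be done
None
```

The job is handed in: by the last camera check the sign is flat against the rail and the slab is tight behind it, both centred within about 1 mm, with the bonbons standing and the neighbours unmoved; the judge's result was not shown.

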